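Stop the motorised microscope lift, sleeve its post, reset the stop

ROBOT

A 6-joint arm with a two-finger parallel gripper is mounted at the origin on the work surface. World frame = base frame: x ahead of the robot, y to its left, z up, the work surface at z = 0. Lengths are in mm, angles in rad, forces in N, time in s.
With the tool pointing down it reaches from about 350 to 875 mm from the base axis. Payload 4.2 kg.
Tool frame: the origin (TCP) lies at the very end of the fingers, on their centre line; the grasp point (between the pads) lies 19 mm behind it; z points along the fingers, y is the line along which they close (so a half turn about z gives the same grasp; the last joint's range is limited). The gripper opens to 85 mm and grips with 20 to 120 N. Pads are 22 mm wide; open, the fingers measure 114 mm over their backs; the gripper's body (76 mm by 85 mm) begins 54 mm behind the grasp point. The pads swing forward as they close: fully open they stand 13 mm farther back than shut.
Start: joints at [-1.048, 0.385, 0.008, 0, -1.194, -0.259], TCP at [162.986, -603.353, 195.112] pointing down, gripper open.
Joint ranges: [-3.14, 3.14], [-1.21, 2.06], [-1.07, 1.41], [-3.16, 2.05], [-2.99, -0.16], [-3.1, 3.1]. Speed limits (rad/s): [2.79, 2.79, 3.14, 3.14, 3.14, 3.14].

INTERFACE

Orientations are given as a unit quaternion [x, y, z, w].
In Python, from bench import read_state, get_image, get_calibration, job_done gives the robot as it stands.
- The arm moves only by the shell command python3 -m creep 'ROWS'. ROWS is a JSON object of lists of equal length, an entry for each row: "translation": the shift along the world's x, y, z in cm, a list of three; "delta_rot": the turn, a rotation vector about the world's x, y, z in degrees, a list of three; "hand": the finger opening in cm, from 0 to 8.54. A call has 1 to 8 rows; each row is the pose to reach, as a shift and turn from the pose commanded when the call began; what a row does not reach only later rows make up. A row lasts 1/8 s, in which the tool goes at most 62.5 mm and 10.7 degrees, less where a joint would pass 70% of its speed; a pose out of reach is approached as far as the arm can. A call with a gripper value outside its range is refused whole. The fingers move at their own pace and stop on an object; the grip force is fixed at half the most. Time passes only in rows, so rows that repeat a pose let the fingers close. It gives the time, the measured TCP pose, the force, the opening and the grip force at its end, in the units of the state.
- read_state(): the state, without advancing time (a new reading comes with each control period).
- get_image(name): name is "scene" or "side" or "wrist"; returns (picture, depth): 420x560x3 uint8, red, green, blue; 420x560 float32, mm along the optical axis (not along the pixel's ray), 0 where there is no reading.
- get_calibration(name): a dict with "intrinsics" (3x3 intrinsics, pixels), "xyz" and "attitude" of the camera in the world. Camera axes: x right, y down, z forward; pixel columns grow to the right and rows downward; lengths in mm; the calibration is good to about 2 mm. A picture is of the moment at which its call begins: read the wrist's pose just before it. get_calibration takes no time and is no camera call; for the wrist camera it gives the pose at the moment of the call.
- job_done(): hands the job in; it is judged then, once.
The state is a dict: "clock": time; "joints": joint angles; "joint_vel": joint speeds; "joint_efforts": joint torques, N m; "position": TCP position; "ee_rot": TCP orientation; "contact_force": force on the tool from outside, world axes, zero at the start; "wrist_torque": the same for the moment, N m; "gripper_width": finger opening in mm; "grasp_force": force on a finger pad.
Only numpy, scipy, OpenCV 4.12 (cv2) and the standard library are available. Lean on these libraries where they do the work, as an engineer would, in place of code of your own. Each camera call takes 0.05 s, during which the arm holds its last target. There are 200 camera calls.

TASK

Make the motorised microscope lift safe by pushing the black mushroom stop all the way down so that it locks, and let go of it. With the lift locked out, slide the taller of the two aluminium sleeves over the lift's steel post and lower it gently, without dropping it, until it stands on the base plate. Then turn the mushroom head clockwise (seen from above), regripping as often as it takes, until it lets go and springs back up; leave everything else where it is.

Things in the scene. Friction and masses are not known exactly. Their poses are not given: they have to be found in the camera images.
- stop_box: grey steel control box of the stop, 100 x 100 x 60 mm, fixed to the bench; origin at the centre of its underside, z up. The mushroom stands on the centre of its top
- stop_top (a point): centre of the top of the black mushroom head, moves down and up with it. Head: round cap 54 mm in diameter and 24 mm thick, its side upright from 3 to 20 mm above its underside; below it a bare steel stem 26 mm in diameter, 26 mm long above the box when the head is up, 16 mm when fully down. Top 110 mm above the bench when up
- stop_press (a joint): push of the mushroom, m: 0 = up, 0.010 = bottom; past about 0.0085 a catch holds it there. Spring 5 N (up) to 13 N (bottom). The locked head is freed only by turning it clockwise, against light friction, by a hidden 80 to 120 degrees, more than one grip; it stays turned where it is left, and springs up when free and not held
- stand: foot of the microscope lift, bolted to the bench: dark steel base plate 120 x 120 x 18 mm with a bright upright steel post, 30 mm in diameter and 110 mm tall above the plate (top edge chamfered 6 mm high, 4 mm in), in its centre; origin at the centre of the plate's underside, z up
- post_top (a point): centre of the post's top end, 128 mm above the bench
- post_foot (a point): centre of the post where it meets the plate's upper face, 18 mm above the bench; the sleeve's origin comes here
- sleeve: the taller aluminium sleeve, 80 mm tall, 50 mm outside diameter, 33 mm bore right through, standing upright, about 0.24 kg; origin at the centre of its lower end, z along its axis. It trades places with the short one
- short_sleeve: bystander: the shorter aluminium sleeve, same diameters, 45 mm tall; origin at the centre of its lower end
- phone: bystander: black phone lying flat, 75 x 150 x 9 mm; origin at the centre of its underside
- driver: bystander: screwdriver lying flat, 170 mm long; origin on its underside near the middle, x along it
- flux_bottle: bystander: clear bottle, 44 mm in diameter, 120 mm tall; origin at the centre of its underside
- reel: bystander: steel-grey solder reel standing on its flat, 64 mm in diameter, 45 mm tall; origin at the centre of its underside
- parts_tray: bystander: grey divided tray, 160 x 90 x 28 mm; origin at the centre of its underside
- brush: bystander: brush lying flat, 180 mm long; origin on its underside near the middle, x along it
- tool_cup: bystander: black cup, 70 mm in diameter, 85 mm tall; origin at the centre of its underside
There are look-alikes about, which are no part of the job. Leave any orange look-alike of the stop_box alone. What is shaped like the sleeve but red is not meant.

How it is judged (in metres and radians):
On the way, in this order (a step that is already met when the one before it is completed fails the run):
1. the mushroom stop is locked down (pushed in by more than 6 mm) with the gripper off it (value of joint stop_press above 0.006 m and contact force between the fingers and stop_box below 0.3 N), for 0.3 s.
2. the taller sleeve stands on the base plate around the post, let go and at rest, with the stop still locked down (distance between sleeve and post_foot below 0.005 m and angle between sleeve's own z axis and vertical below 0.06 rad and value of joint stop_press above 0.006 m and contact force between the fingers and sleeve below 0.3 N and linear speed of sleeve below 0.02 m/s), for 0.2 s.
At the end, for the whole second after the job is handed in: The mushroom is up again (within 1.5 mm of its upper stop), and the taller sleeve stands at rest around the post on the base plate (its origin within 5 mm of post_foot, upright within 0.06 rad) (value of joint stop_press below 0.0015 m and distance between sleeve and post_foot below 0.005 m and angle between sleeve's own z axis and vertical below 0.06 rad and linear speed of sleeve below 0.02 m/s); the robot touches nothing.
It fails at once if the sleeve is dropped: it moves faster than 0.5 m/s within 30 mm of the post's axis (horizontal distance between sleeve and post_foot below 0.03 m and linear speed of sleeve above 0.5 m/s).
It fails at once if a bystander is moved by more than 30 mm (distance of any of short_sleeve, phone, driver, flux_bottle, reel, parts_tray, brush, tool_cup from where it was at the start of the episode above 0.03 m).
It also fails if it takes over 72 s, if anything falls off the work surface, if the arm or the gripper's body presses on something with over 40 N, if the wrist force passes 120 N, or if a joint passes its speed limit or range.

## Working session

There is one attempt and no reset: what is moved stays moved. The work goes in short steps, Python scripts to look and compute and a shell command to move; the robot and the scene stay as the last step left them, time stands still between calls to the robot, and variables do not carry over. Pictures are saved under pics/ and viewed, at most 10 in all, crops included, and the job is handed in when it is done.

```bash
mkdir -p pics
cat > h.py <<'E'
import numpy as np, cv2
from scipy.spatial.transform import Rotation as R
from bench import *
def cloud(n):
    c=get_calibration(n); im,d=get_image(n)
    K=np.array(c["intrinsics"]); a=np.array(c["attitude"])
    M=R.from_quat(a).as_matrix() if a.size==4 else a.reshape(3,3)
    v,u=np.mgrid[:420,:560]
    p=np.stack([(u-K[0,2])/K[0,0]*d,(v-K[1,2])/K[1,1]*d,d],-1)@M.T+np.array(c["xyz"])
    p[d<=0]=np.nan
    return im,p
E
python3 - <<'E'
from h import *
print(read_state()); print(get_calibration("scene"))
for n in("scene","side"):
    im,p=cloud(n); np.save(n+".npy",p); cv2.imwrite(f"pics/{n}0.png",cv2.resize(im[:,:,::-1],(800,600)))
E
```

```text
{'clock': 0.0, 'joints': array([-1.04841016e+00,  3.85557000e-01,  6.61944799e-03, -5.26136859e-04,
       -1.19398160e+00, -2.58590279e-01]), 'joint_vel': array([ 0.00186834, -0.00165246, -0.00118837, -0.000695  ,  0.00055692,
       -0.00101693]), 'joint_efforts': array([ 1.23381811e-03, -3.92289197e+01,  1.88403726e+01,  4.18602660e+00,
       -4.60363590e-03, -1.86178134e-06]), 'position': array([ 162.81076093, -602.73334409,  194.01487065]), 'ee_rot': array([-1.31419543e-01,  9.91326242e-01,  1.07458305e-03, -1.77912871e-04]), 'contact_force': array([ 0.19964346, -0.59577845,  0.65722907]), 'wrist_torque': array([-0.04393743,  0.01526293, -0.01190113]), 'grasp_force': 0.0, 'gripper_width': 85.14778088105659}
{'intrinsics': array([[393.7476965 ,   0.        , 285.58605701],
       [  0.        , 393.7476965 , 210.91377993],
       [  0.        ,   0.        ,   1.        ]]), 'xyz': array([ 947.03718703, -335.16602169, 1010.20174548]), 'attitude': array([ 0.87211881,  0.40499467, -0.11389854, -0.24983038])}
```

View pics/scene0.png

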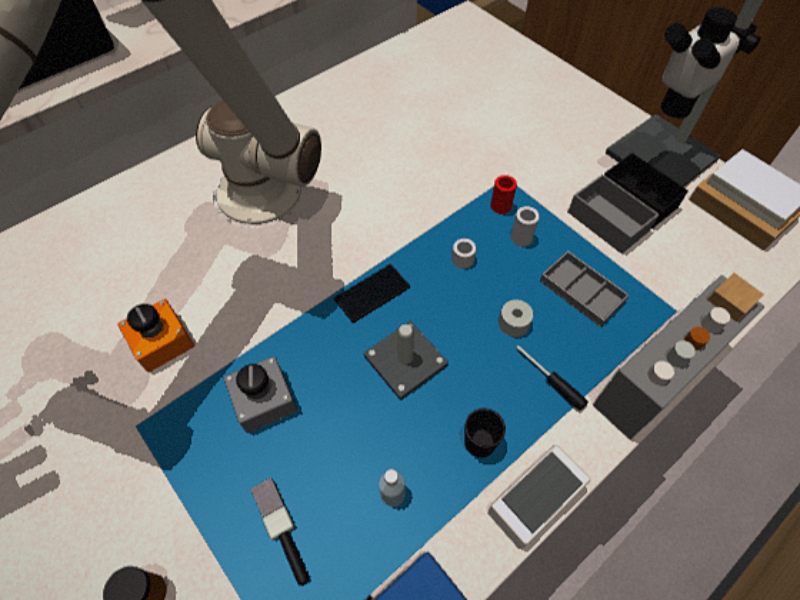

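View pics/side0.png

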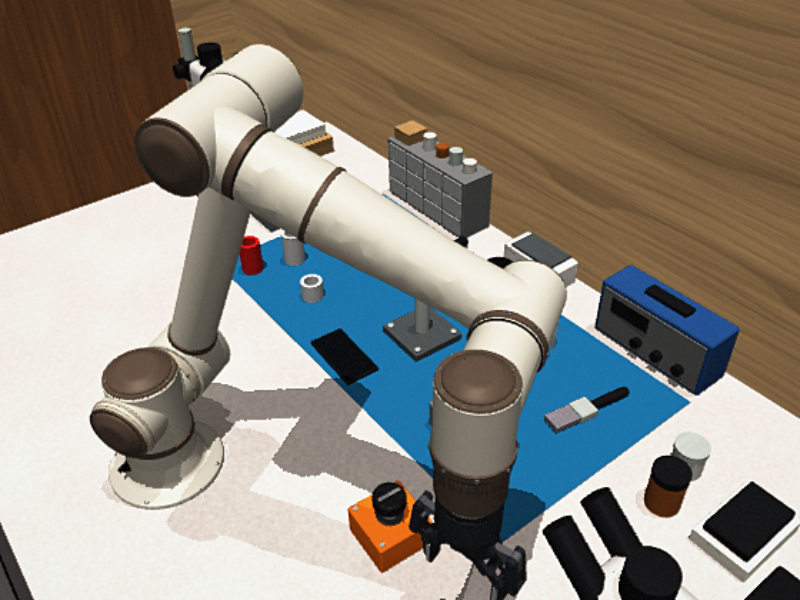

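The scene view shows the grey stop at (252,380), the post at (405,328), the tall sleeve at (525,215) with the red one behind it at (503,185), and the short one at (463,245). I'll measure these from the depth.

```bash
cat > m.py <<'E'
from h import *
p=np.load("scene.npy")
def top(name,u,v,r,zlo,zhi,rad):
    u,v=int(u*.7),int(v*.7); q=p[v-r:v+r,u-r:u+r].reshape(-1,3); q=q[(q[:,2]>zlo)&(q[:,2]<zhi)]
    c,rr=cv2.minEnclosingCircle(q[:,:2].astype(np.float32)); print(name,len(q),"n; med z",np.median(q[:,2]).round(1),"circ",np.round(c,1),round(rr,1),"mean",q[:,:2].mean(0).round(1),"lo",q.min(0).round(1),"hi",q.max(0).round(1))
top("head",252,380,22,105,116,27)
top("box",258,390,40,50,66,27)
top("post",405,330,12,122,134,11)
top("plate",405,358,40,12,24,11)
top("tall",525,215,14,74,86,25)
top("short",463,245,14,39,51,25)
top("red",503,185,12,60,100,25)
E
python3 m.py
python3 - <<'E'
from h import *
p=np.load("scene.npy")
q=p[int(390*.7)-40:int(390*.7)+40,int(258*.7)-40:int(258*.7)+40].reshape(-1,3);q=q[abs(q[:,2]-60)<6]
print(cv2.minAreaRect(q[:,:2].astype(np.float32)))
E
```

```text
head 332 n; med z 109.9 circ [ 461.4 -279.2] 27.3 mean [ 463.  -279.4] lo [ 434.1 -304.5  105.1] hi [ 488.7 -252.9  115.8]
box 1029 n; med z 60.3 circ [ 461.5 -279.4] 68.4 mean [ 473.6 -281.7] lo [ 401.7 -338.4   50.1] hi [ 521.3 -220.2   65.9]
post 88 n; med z 127.2 circ [571.9 -20.9] 14.8 mean [573.2 -22.1] lo [557.3 -34.6 122.2] hi [585.7  -7.8 132.4]
plate 1413 n; med z 18.3 circ [527.3 -18.8] 118.5 mean [576.4 -26.2] lo [408.8 -82.8  12. ] hi [633.8  41.5  23.5]
tall 120 n; med z 79.3 circ [504.9 379.9] 26.1 mean [504.6 379.1] lo [479.6 354.   74.1] hi [528.9 405.7  84.8]
short 114 n; med z 44.7 circ [462.6 236.6] 25.7 mean [463.9 235.9] lo [436.9 211.5  39.6] hi [487.  262.2  48.7]
red 185 n; med z 76.0 circ [408.8 411.9] 26.4 mean [409.2 409.2] lo [383.  386.1  60.1] hi [432.5 437.7  84.9]
((462.2076416015625, -279.5103759765625), (99.47010803222656, 101.09384155273438), 75.74108123779297)
```

```bash
python3 -m creep '{"translation":[[3.7,4.0,0],[7.4,8.1,0],[11.2,12.1,0],[14.9,16.2,0],[18.7,20.2,0],[22.4,24.3,0],[26.1,28.3,0],[29.87,32.33,-3.5]],"delta_rot":[[0,0,0],[0,0,0],[0,0,0],[0,0,0],[0,0,0],[0,0,0],[0,0,0],[0,0,0]],"hand":[0,0,0,0,0,0,0,0]}'
```

```text
clock: 1.1
position: [463.0, -281.0, 163.6]
ee_rot: [-0.132, 0.991, -0.002, 0.003]
contact_force: [0.7, -0.3, 0.0]
gripper_width: 0.1
grasp_force: 0.0
```

```bash
python3 -m creep '{"translation":[[0,0.05,-2.5],[0,0.05,-4.5],[0,0.05,-5.2],[0,0.05,-5.6],[0,0.05,-5.9],[0,0.05,-6.0],[0,0.05,-6.05],[0,0.05,-6.05]],"delta_rot":[[0,0,0],[0,0,0],[0,0,0],[0,0,0],[0,0,0],[0,0,0],[0,0,0],[0,0,0]],"hand":[0,0,0,0,0,0,0,0]}'
```

```text
clock: 2.1
position: [460.1, -281.4, 101.4]
ee_rot: [-0.131, 0.991, -0.0, 0.0]
contact_force: [0.5, -0.3, -0.6]
gripper_width: 0.1
grasp_force: 0.0
```

```bash
python3 -m creep '{"translation":[[0,0,-0.15],[0,0,-0.15],[0,0,1],[0,0,3],[0,0,7],[0,0,12],[-1,4,16],[-2,9,16]],"delta_rot":[[0,0,0],[0,0,0],[0,0,0],[0,0,0],[0,0,0],[0,0,0],[0,0,0],[0,0,0]],"hand":[0,0,0,0,0,0,0,8.5]}'
python3 - <<'E'
from h import *
im,p=cloud("scene")
q=p[244:288,154:198].reshape(-1,3);h=q[(q[:,2]>90)&(q[:,2]<116)]
print(np.histogram(h[:,2],range(90,118,2)),np.median(h[:,2]))
cv2.imwrite("pics/s1.png",im[:,:,::-1])
E
```

```text
clock: 3.1
position: [441.9, -191.4, 265.7]
ee_rot: [-0.131, 0.991, -0.002, 0.004]
contact_force: [-0.0, 1.3, -1.2]
gripper_width: 17.6
grasp_force: 0.0
(array([  4,   8,   8,  11,   8,   5,   6,  19,  51, 127, 114,  33,   1]), array([ 90,  92,  94,  96,  98, 100, 102, 104, 106, 108, 110, 112, 114,
       116])) 109.21407504108868
```

Head still up; go back and press in finer stages, reading force.

```bash
python3 -m creep '{"translation":[[1,-4.5,0],[2,-9,-3],[2,-9,-8],[2,-9,-12],[2,-9,-14.6],[2,-9,-15],[2,-9,-15.4],[2,-9,-15.4]],"delta_rot":[[0,0,0],[0,0,0],[0,0,0],[0,0,0],[0,0,0],[0,0,0],[0,0,0],[0,0,0]],"hand":[0,0,0,0,0,0,0,0]}'
python3 -c "
from h import *
im,p=cloud('side');cv2.imwrite('pics/side2.png',cv2.resize(im[200:420,180:460,::-1],(760,597)))
im,p=cloud('scene');cv2.imwrite('pics/scene2.png',cv2.resize(im[180:330,80:280,::-1],(800,600)))"
```

```text
clock: 4.15
position: [460.8, -281.5, 108.3]
ee_rot: [-0.132, 0.991, -0.0, 0.001]
contact_force: [-0.6, 0.0, -0.2]
gripper_width: 0.1
grasp_force: 0.0
```

View pics/scene2.png

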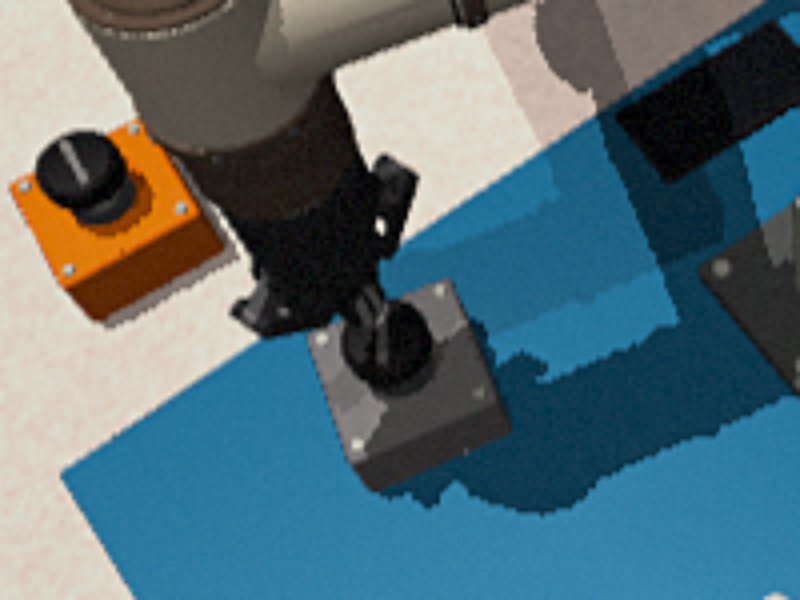

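The closed fingertips appear at (372,295), just short of the head (388,345): not yet touching. Keep going down until there is force.

```bash
python3 -m creep '{"translation":[[0,0,-0.3],[0,0,-0.6],[0,0,-0.6]],"delta_rot":[[0,0,0],[0,0,0],[0,0,0]],"hand":[0,0,0]}'; python3 -m creep '{"translation":[[0,0,-0.2],[0,0,-0.4],[0,0,-0.4]],"delta_rot":[[0,0,0],[0,0,0],[0,0,0]],"hand":[0,0,0]}'
python3 -c "
from h import *
im,p=cloud('side');cv2.imwrite('pics/side3.png',cv2.resize(im[250:420,200:440,::-1],(800,567)))
s=read_state();print(s['position'],s['contact_force'])
im,p=cloud('scene');q=p[244:288,154:198].reshape(-1,3)
print(np.histogram(q[:,2],range(80,130,3)))"
```

```text
clock: 4.62
position: [459.8, -281.2, 100.8]
ee_rot: [-0.132, 0.991, 0.0, -0.0]
contact_force: [0.4, -0.2, -0.0]
gripper_width: 0.1
grasp_force: 0.0
clock: 5.0
position: [459.9, -281.3, 96.9]
ee_rot: [-0.131, 0.991, 0.0, -0.0]
contact_force: [-0.2, -0.8, -0.6]
gripper_width: -0.0
grasp_force: 0.0
[ 459.98337258 -281.30990821   97.03840801] [-0.27340829  0.44018167 -0.34691986]
(array([  0,   0,   0,   3,  13,  12,  15,   9,  35, 137, 102,   5,   0,
         0,   0,   0]), array([ 80,  83,  86,  89,  92,  95,  98, 101, 104, 107, 110, 113, 116,
       119, 122, 125, 128]))
```

```bash
python3 -c "
from h import *
im,p=cloud('side');cv2.imwrite('pics/side4.png',cv2.resize(im[200:410,240:520,::-1],(800,600)))
for x in [(460,-281,97),(461.5,-279.4,110),(460,-281,110)]:
  for n in('scene','side'):
    c=get_calibration(n);M=R.from_quat(c['attitude']).as_matrix();q=np.array(c['intrinsics'])@M.T@(np.array(x)-c['xyz']);print(n,x,q[:2]/q[2])
"
```

```text
scene (460, -281, 97) [175.48863778 265.12459579]
side (460, -281, 97) [326.04000208 277.45958342]
scene (461.5, -279.4, 110) [175.14127595 263.01636335]
side (461.5, -279.4, 110) [326.26091078 273.21637866]
scene (460, -281, 110) [174.26565589 262.97382082]
side (460, -281, 110) [326.23834888 273.84686122]
```

View pics/side4.png

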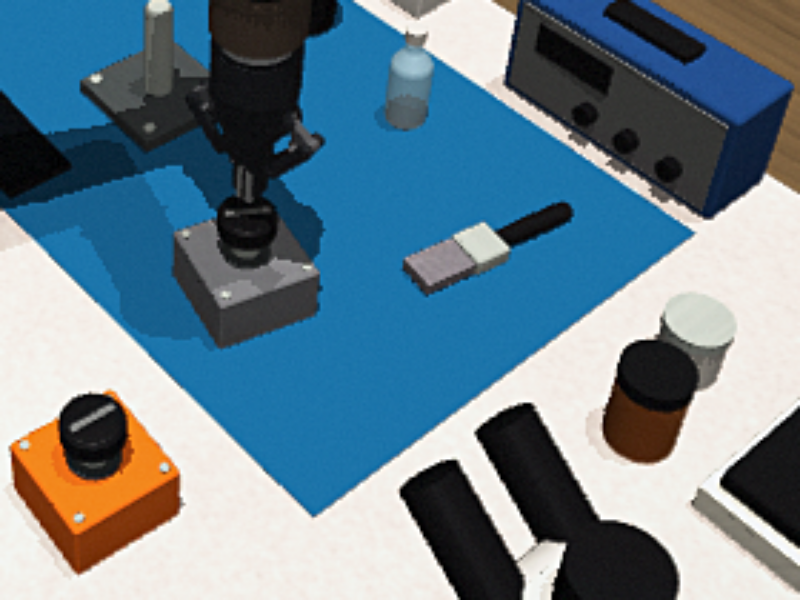

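```bash
python3 -m creep '{"translation":[[0,0,-0.2],[0,0,-0.4],[0,0,-0.6],[0,0,-0.6]],"delta_rot":[[0,0,0],[0,0,0],[0,0,0],[0,0,0]],"hand":[0,0,0,0]}'; python3 -m creep '{"translation":[[0,0,-0.2],[0,0,-0.4],[0,0,-0.4]],"delta_rot":[[0,0,0],[0,0,0],[0,0,0]],"hand":[0,0,0]}'
```

```text
clock: 5.65
position: [459.9, -281.3, 90.9]
ee_rot: [-0.132, 0.991, 0.0, -0.0]
contact_force: [0.4, 0.4, -0.7]
gripper_width: -0.1
grasp_force: 0.0
clock: 6.02
position: [459.9, -281.3, 86.9]
ee_rot: [-0.131, 0.991, 0.0, -0.0]
contact_force: [0.2, 0.0, -0.2]
gripper_width: -0.0
grasp_force: 0.0
```

```bash
python3 -c "
from h import *
im,p=cloud('side')
for v in range(246,290,2): print(v,[tuple(p[v,u].round(0).astype(int)) for u in (322,326,330)],im[v,326])
im,p=cloud('scene')
for v in range(240,276,3): print(v,[tuple(p[v,u].round(0).astype(int)) for u in (171,174)],im[v,173])
" 2>/dev/null
```

```text
246 [(np.int64(442), np.int64(-281), np.int64(216)), (np.int64(450), np.int64(-285), np.int64(214)), (np.int64(444), np.int64(-305), np.int64(233))] [14 12 14]
248 [(np.int64(442), np.int64(-280), np.int64(209)), (np.int64(449), np.int64(-286), np.int64(209)), (np.int64(444), np.int64(-306), np.int64(226))] [15 15 18]
250 [(np.int64(440), np.int64(-283), np.int64(205)), (np.int64(450), np.int64(-286), np.int64(202)), (np.int64(447), np.int64(-303), np.int64(216))] [10 11 13]
252 [(np.int64(439), np.int64(-284), np.int64(200)), (np.int64(443), np.int64(-294), np.int64(205)), (np.int64(446), np.int64(-304), np.int64(211))] [12 12 13]
254 [(np.int64(445), np.int64(-279), np.int64(186)), (np.int64(445), np.int64(-293), np.int64(197)), (np.int64(448), np.int64(-302), np.int64(202))] [14 18 15]
256 [(np.int64(446), np.int64(-277), np.int64(177)), (np.int64(445), np.int64(-293), np.int64(190)), (np.int64(449), np.int64(-302), np.int64(195))] [16 18 18]
258 [(np.int64(445), np.int64(-278), np.int64(172)), (np.int64(449), np.int64(-289), np.int64(178)), (np.int64(449), np.int64(-302), np.int6
[... 3053 characters left out ...]
, np.int64(159))] [55 55 52]
258 [(np.int64(472), np.int64(-283), np.int64(162)), (np.int64(470), np.int64(-277), np.int64(150))] [27 22 20]
261 [(np.int64(468), np.int64(-286), np.int64(142)), (np.int64(471), np.int64(-281), np.int64(140))] [64 64 60]
264 [(np.int64(468), np.int64(-290), np.int64(130)), (np.int64(473), np.int64(-284), np.int64(130))] [54 56 55]
267 [(np.int64(464), np.int64(-293), np.int64(110)), (np.int64(468), np.int64(-287), np.int64(109))] [ 0  0 12]
270 [(np.int64(470), np.int64(-297), np.int64(108)), (np.int64(476), np.int64(-292), np.int64(111))] [11 11 12]
273 [(np.int64(475), np.int64(-301), np.int64(104)), (np.int64(481), np.int64(-296), np.int64(106))] [25 29 24]
```

The fingers' ends are in truth at about z 120–125 while 87 is reported, so the reported height is off. Contact will calibrate it.

```bash
python3 -m creep '{"translation":[[0,0,-0.2],[0,0,-0.4],[0,0,-0.6],[0,0,-0.6]],"delta_rot":[[0,0,0],[0,0,0],[0,0,0],[0,0,0]],"hand":[0,0,0,0]}'; python3 -m creep '{"translation":[[0,0,-0.2],[0,0,-0.4],[0,0,-0.4]],"delta_rot":[[0,0,0],[0,0,0],[0,0,0]],"hand":[0,0,0]}'; python3 -m creep '{"translation":[[0,0,-0.2],[0,0,-0.4],[0,0,-0.4]],"delta_rot":[[0,0,0],[0,0,0],[0,0,0]],"hand":[0,0,0]}'
```

```text
clock: 6.62
position: [459.9, -281.3, 80.9]
ee_rot: [-0.132, 0.991, 0.0, -0.0]
contact_force: [-0.1, -0.0, 0.8]
gripper_width: -0.6
grasp_force: 0.0
clock: 7.0
position: [459.9, -281.3, 76.9]
ee_rot: [-0.131, 0.991, 0.0, -0.0]
contact_force: [-0.1, -0.1, -0.1]
gripper_width: -0.0
grasp_force: 0.0
clock: 7.38
position: [460.2, -281.4, 73.5]
ee_rot: [-0.132, 0.991, -0.0, 0.0]
contact_force: [-1.0, 0.2, 3.3]
gripper_width: -0.2
grasp_force: 1.8
```

```bash
python3 -m creep '{"translation":[[0,0,-0.2],[0,0,-0.2]],"delta_rot":[[0,0,0],[0,0,0]],"hand":[0,0]}'; python3 -m creep '{"translation":[[0,0,-0.2],[0,0,-0.4],[0,0,-0.6],[0,0,-0.6]],"delta_rot":[[0,0,0],[0,0,0],[0,0,0],[0,0,0]],"hand":[0,0,0,0]}';  python3 -m creep '{"translation":[[0,0,-0.1],[0,0,-0.2],[0,0,-0.2]],"delta_rot":[[0,0,0],[0,0,0],[0,0,0]],"hand":[0,0,0]}'
```

```text
clock: 7.62
position: [460.2, -281.4, 71.7]
ee_rot: [-0.132, 0.991, -0.0, 0.0]
contact_force: [-1.1, 1.6, 5.3]
gripper_width: -0.2
grasp_force: 2.5
clock: 8.12
position: [460.3, -281.5, 66.4]
ee_rot: [-0.132, 0.991, -0.0, 0.0]
contact_force: [-2.0, 1.7, 8.3]
gripper_width: -0.3
grasp_force: 4.6
clock: 8.5
position: [460.3, -281.6, 64.8]
ee_rot: [-0.132, 0.991, -0.0, 0.0]
contact_force: [-2.8, 1.6, 10.6]
gripper_width: 0.4
grasp_force: 5.5
```

```bash
python3 -m creep '{"translation":[[0,0,-0.1],[0,0,-0.2],[0,0,-0.3],[0,0,-0.3]],"delta_rot":[[0,0,0],[0,0,0],[0,0,0],[0,0,0]],"hand":[0,0,0,0]}';  python3 -m creep '{"translation":[[0,0,-0.1],[0,0,-0.2],[0,0,-0.2]],"delta_rot":[[0,0,0],[0,0,0],[0,0,0]],"hand":[0,0,0]}'
```

```text
clock: 9.0
position: [460.5, -281.7, 63.6]
ee_rot: [-0.132, 0.991, -0.001, 0.001]
contact_force: [-6.0, 4.2, 19.7]
gripper_width: -0.1
grasp_force: 10.3
clock: 9.38
position: [460.7, -282.0, 63.5]
ee_rot: [-0.133, 0.991, -0.001, 0.001]
contact_force: [-8.6, 6.7, 29.9]
gripper_width: -0.0
grasp_force: 15.1
```

Bottomed at reported 63.5 (head top 100), so true end height ≈ reported + 36.5. Lift, verify lock, and travel to the tall sleeve.

```bash
python3 -m creep '{"translation":[[0,0,1],[0,0,4],[0,0,9],[0,0,14],[0,5,15],[0,11,15],[0.5,17,15],[1,23,15]],"delta_rot":[[0,0,0],[0,0,0],[0,0,0],[0,0,0],[0,0,0],[0,0,0],[0,0,0],[0,0,0]],"hand":[0,0,0,0,0,0,8.5,8.5]}'
python3 -c "
from h import *
im,p=cloud('scene');q=p[244:288,154:198].reshape(-1,3)
print(np.histogram(q[:,2],range(80,130,3)))
im,p=cloud('wrist');cv2.imwrite('pics/w5.png',cv2.resize(im[:,:,::-1],(800,600)));print(get_calibration('wrist'),read_state())
"
```

```text
clock: 10.38
position: [469.8, -49.5, 207.9]
ee_rot: [-0.131, 0.991, 0.0, 0.0]
contact_force: [0.7, -0.1, -0.2]
gripper_width: 35.4
grasp_force: 0.0
(array([  9,  12,  10,   8,  15,  27, 124, 148,  35,   1,   0,   0,   0,
         0,   0,   0]), array([ 80,  83,  86,  89,  92,  95,  98, 101, 104, 107, 110, 113, 116,
       119, 122, 125, 128]))
{'intrinsics': array([[350.73985069,   0.        , 281.25191144],
       [  0.        , 350.73985069, 208.59529204],
       [  0.        ,   0.        ,   1.        ]]), 'xyz': array([398.35819918, -66.74617182, 386.95965337]), 'attitude': array([0.59848763, 0.78706637, 0.11916614, 0.09021375])} {'clock': 10.475, 'joints': array([ 2.44840738e-01,  1.12340493e-01, -3.28524817e-01, -8.51130510e-04,
       -1.12908133e+00, -1.54456934e+00]), 'joint_vel': array([-0.0815162 ,  0.00540856, -0.00178349,  0.01353054, -0.01546633,
        0.06045754]), 'joint_efforts': array([  1.14204504, -24.68948901,  18.28830421,   3.94456476,
         0.04908129,  -0.2917037 ]), 'position': array([470.42326289, -46.91063905, 207.92491077]), 'ee_rot': array([-1.34939178e-01,  9.90853718e-01,  4.28845982e-04,  3.80329801e-04]), 'contact_force': array([ 0.34112934, -0.46766824, -0.02007224]), 'wrist_torque': array([-0.07238576, -0.05898548,  0.03155386]), 'grasp_force': 0.0, 'gripper_width': 50.47152347773473}
```

View pics/w5.png

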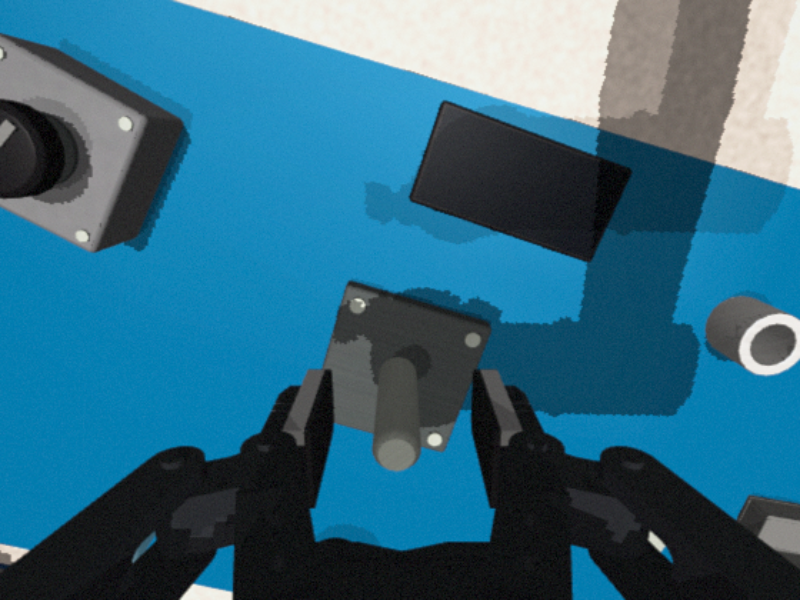

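Head top reads ~101: locked. The wrist view shows the post at (398,455) and the finger ends at (318,372)/(485,372). I'll measure these for a TCP check.

```bash
python3 -c "
from h import *
s=read_state();im,p=cloud('wrist')
T=R.from_quat(s['ee_rot'])
print(s['position'],s['gripper_width'])
def g(u,v): return p[int(v*.7),int(u*.7)]
for n,u,v in [('post',398,455),('post',398,462),('plate',440,320),('short top',745,335),('mat',300,200),('phone',520,180)]: print(n,g(u,v).round(1))
Q=T.inv().apply(p.reshape(-1,3)-s['position']).reshape(p.shape)
d=np.where(np.isnan(Q[...,2]),999,Q[...,2])
# finger points: near tool, tool-z > -110
m=(abs(Q[...,0])<40)&(abs(Q[...,1])<62)&(Q[...,2]<60)&(Q[...,2]>-100)
m[:, :] &= ~((abs(Q[...,1])<20))
for sgn in(-1,1):
  q=Q[m&(np.sign(Q[...,1])==sgn)]; t=q[:,2]>np.percentile(q[:,2],99)-6
  print(sgn,len(q),np.percentile(q[:,2],[50,90,97,99,100]).round(1),q[t].mean(0).round(1),q.min(0).round(1),q.max(0).round(1))
"
```

```text
[470.42326289 -46.91063905 207.92491077] 50.47152347773473
post [570.6 -21.7 128. ]
post [575.5 -20.3 128. ]
plate [517.5  -2.5  18.7]
short top [460.5 212.1  43. ]
mat [ 458.9 -130.1    0.7]
phone [399.2  23.6  10.3]
-1 9331 [-92.2 -59.7 -48.8 -44.5 -39.5] [  3.7 -27.3 -46.4] [ -13.8  -59.5 -100. ] [ 13.9 -22.6 -39.5]
1 9339 [-92.2 -59.7 -48.8 -44.4 -39.1] [  3.8  28.1 -46.3] [ -13.4   23.2 -100. ] [ 13.9  59.8 -39.1]
```

```bash
python3 -m creep '{"translation":[[0.4,5.3,0],[0.8,10.6,0],[1.2,16,0],[1.7,21.3,0],[2.2,26.6,0],[2.6,32,0],[3,37.3,0],[3.45,42.7,0]],"delta_rot":[[0,0,0],[0,0,0],[0,0,0],[0,0,0],[0,0,0],[0,0,0],[0,0,0],[0,0,0]],"hand":[8.5,8.5,8.5,8.5,8.5,8.5,8.5,8.5]}'
python3 -m creep '{"translation":[[0,0,0],[0,0,0]],"delta_rot":[[0,0,0],[0,0,0]],"hand":[8.5,8.5]}'
python3 -c "
from h import *
s=read_state();im,p=cloud('wrist');cv2.imwrite('pics/w6.png',cv2.resize(im[:,:,::-1],(800,600)))
q=p[(abs(p[...,2]-80)<5)&(np.hypot(p[...,0]-505,p[...,1]-380)<40)]
print(s['position'],s['ee_rot'],len(q),cv2.minEnclosingCircle(q[:,:2].astype(np.float32)),np.median(q,0),s['joints'])
"
```

```text
clock: 11.52
position: [505.4, 376.0, 207.5]
ee_rot: [-0.131, 0.991, -0.0, -0.0]
contact_force: [0.8, 0.5, 0.2]
gripper_width: 85.1
grasp_force: 0.0
clock: 11.78
position: [504.8, 374.4, 207.2]
ee_rot: [-0.131, 0.991, -0.001, -0.001]
contact_force: [-0.8, -0.1, 0.8]
gripper_width: 84.9
grasp_force: 0.0
[504.84683671 374.36777517 207.2239278 ] [-1.30890037e-01  9.91396424e-01 -6.29770461e-04 -7.29433503e-04] 1376 ((504.2050476074219, 381.6697692871094), 25.03135871887207) [503.04883016 381.22334607  80.0254864 ] [ 8.95090144e-01  3.84233698e-01  3.79226097e-02 -1.05647391e-04
 -1.22641004e+00 -2.20331721e+00]
```

View pics/w6.png

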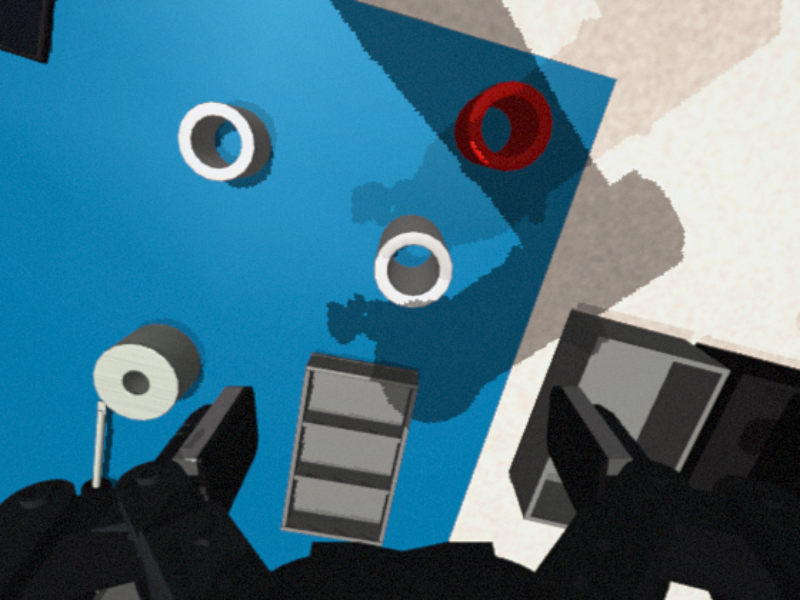

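The tall sleeve is at (413,265), measured at (504.2, 381.7), top z 80.0, r 25.0 – consistent. Descend over it.

```bash
python3 -m creep '{"translation":[[-0.05,0.73,0],[-0.05,0.73,-4],[-0.05,0.73,-8],[-0.05,0.73,-12],[-0.05,0.73,-15],[-0.05,0.73,-17],[-0.05,0.73,-17],[-0.05,0.73,-17]],"delta_rot":[[0,0,0],[0,0,0],[0,0,0],[0,0,0],[0,0,0],[0,0,0],[0,0,0],[0,0,0]],"hand":[8.5,8.5,8.5,8.5,8.5,8.5,8.5,8.5]}'
python3 -m creep '{"translation":[[0,0,-1.5],[0,0,-3],[0,0,-3],[0,0,-3]],"delta_rot":[[0,0,0],[0,0,0],[0,0,0],[0,0,0]],"hand":[8.5,8.5,8.5,8.5]}'
```

```text
clock: 12.82
position: [504.9, 383.3, 39.5]
ee_rot: [-0.131, 0.991, 0.001, 0.001]
contact_force: [-0.2, 0.2, -0.3]
gripper_width: 85.1
grasp_force: 0.0
clock: 13.32
position: [504.2, 383.1, 8.0]
ee_rot: [-0.132, 0.991, -0.0, 0.0]
contact_force: [-0.1, -0.6, 0.0]
gripper_width: 85.0
grasp_force: 0.0
```

```bash
python3 -m creep '{"translation":[[0,-0.1,0],[0,-0.1,0],[0,-0.1,0],[0,-0.1,0],[0,-0.1,0],[0,-0.1,0]],"delta_rot":[[0,0,0],[0,0,0],[0,0,0],[0,0,0],[0,0,0],[0,0,0]],"hand":[6,5,4,4,4,4]}'
python3 -m creep '{"translation":[[0,0,0.5],[0,0,2],[0,0,2],[0,0,2]],"delta_rot":[[0,0,0],[0,0,0],[0,0,0],[0,0,0]],"hand":[4,4,4,4]}'
```

```text
clock: 14.08
position: [504.5, 382.3, 8.9]
ee_rot: [-0.132, 0.991, 0.0, 0.001]
contact_force: [0.6, -1.5, 4.4]
gripper_width: 48.7
grasp_force: 62.4
clock: 14.58
position: [503.8, 381.9, 28.1]
ee_rot: [-0.131, 0.991, 0.0, -0.0]
contact_force: [1.1, 0.4, -2.3]
gripper_width: 49.3
grasp_force: 62.2
```

```bash
python3 -m creep '{"translation":[[0,0,4],[0,0,9],[0,0,14],[0.5,-4,15],[1.3,-9,15],[2.2,-14,15],[3.1,-19,15],[4,-24,15]],"delta_rot":[[0,0,0],[0,0,0],[0,0,0],[0,0,0],[0,0,0],[0,0,0],[0,0,0],[0,0,0]],"hand":[4,4,4,4,4,4,4,4]}'
python3 -m creep '{"translation":[[0,0,0],[0,0,0],[0,0,0]],"delta_rot":[[0,0,0],[0,0,0],[0,0,0]],"hand":[4,4,4]}'
python3 - <<'E'
from h import *
from scipy.optimize import least_squares
def circ(q,r):
    f=lambda c:np.hypot(q[:,0]-c[0],q[:,1]-c[1])-r
    return least_squares(f,q[:,:2].mean(0)+0.1,loss='soft_l1').x
s=read_state();print(s['position'],s['ee_rot'])
for n in('wrist','scene','side'):
    im,p=cloud(n); cv2.imwrite(f'pics/{n}7.png',cv2.resize(im[:,:,::-1],(800,600)))
    x,y=s['position'][:2]
    h=np.hypot(p[...,0]-x,p[...,1]-y)
    q=p[(h<32)&(p[...,2]>172)&(p[...,2]<200)]
    print(n,'sleeve wall',len(q), q[:,2].min() if len(q) else 0, circ(q,25) if len(q)>20 else '')
    q=p[(abs(p[...,2]-128)<3)&(np.hypot(p[...,0]-572,p[...,1]+21)<22)]
    if len(q): print(n,'posttop',len(q),cv2.minEnclosingCircle(q[:,:2].astype(np.float32)),q.mean(0))
    q=p[(p[...,2]>35)&(p[...,2]<115)&(np.hypot(p[...,0]-572,p[...,1]+21)<22)]
    if len(q)>20: print(n,'postwall',len(q),circ(q,15))
E
```

```text
clock: 15.58
position: [543.7, 140.3, 177.7]
ee_rot: [-0.132, 0.991, -0.0, -0.0]
contact_force: [0.7, -0.4, -1.2]
gripper_width: 49.1
grasp_force: 62.7
clock: 15.95
position: [543.9, 142.9, 177.9]
ee_rot: [-0.132, 0.991, 0.0, -0.0]
contact_force: [0.1, 0.8, -2.2]
gripper_width: 49.1
grasp_force: 62.8
[543.86024512 142.93974317 177.90727582] [-1.32152459e-01  9.91229390e-01  3.34998911e-05 -1.54113515e-04]
wrist sleeve wall 1576 172.00917809997796 [543.7066748  142.89144288]
wrist posttop 1140 ((570.6524658203125, -18.651212692260742), 13.736332893371582) [570.05752011 -18.05194327 127.84852456]
wrist postwall 1984 [571.39708347 -19.72415963]
scene sleeve wall 120 172.11142834941893 [543.22444619 143.23687795]
scene posttop 67 ((570.788818359375, -22.015146255493164), 13.900623321533203) [572.03401028 -21.39091579 127.79225965]
scene postwall 155 [570.72502811 -19.81295333]
side sleeve wall 127 172.05994724489153 [542.87648726 141.05544559]
side posttop 34 ((566.3917236328125, -23.805767059326172), 14.767860412597656) [567.61037998 -23.5145517  127.19537183]
side postwall 210 [570.63990841 -21.73784202]
```

View pics/wrist7.png

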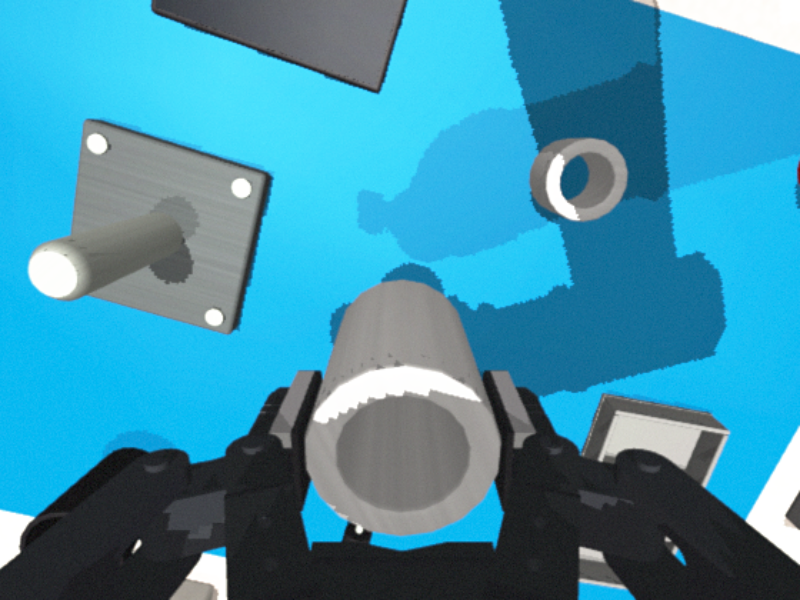

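The sleeve is held upright at (403,430) with the post at (55,270); all three cameras agree on the shift (+27.6, −162.7) mm.

```bash
python3 -m creep '{"translation":[[0.6,-4,0],[1.4,-8.5,0],[2,-12.5,0],[2.5,-15,0],[2.76,-16.27,0],[2.76,-16.27,0],[2.76,-16.27,-1],[2.76,-16.27,-2]],"delta_rot":[[0,0,0],[0,0,0],[0,0,0],[0,0,0],[0,0,0],[0,0,0],[0,0,0],[0,0,0]],"hand":[4,4,4,4,4,4,4,4]}'
python3 -m creep '{"translation":[[0,0,0],[0,0,0],[0,0,0]],"delta_rot":[[0,0,0],[0,0,0],[0,0,0]],"hand":[4,4,4]}'
python3 - <<'E'
from h import *
from scipy.optimize import least_squares
def circ(q,r):
    f=lambda c:np.hypot(q[:,0]-c[0],q[:,1]-c[1])-r
    return least_squares(f,q[:,:2].mean(0)+0.1,loss='soft_l1').x
s=read_state();print(s['position'])
for n in('wrist','scene','side'):
    im,p=cloud(n); cv2.imwrite(f'pics/{n}8.png',cv2.resize(im[:,:,::-1],(800,600)))
    h=np.hypot(p[...,0]-571,p[...,1]+20)
    for a,b,r in((150,185,25),(30,118,15)):
        q=p[(h<r+7)&(p[...,2]>a)&(p[...,2]<b)]
        print(n,len(q), circ(q,r) if len(q)>20 else '')
E
```

```text
clock: 17.1
position: [571.3, -19.8, 157.2]
ee_rot: [-0.132, 0.991, 0.0, -0.0]
contact_force: [0.1, 0.4, -1.3]
gripper_width: 49.2
grasp_force: 62.9
clock: 17.48
position: [571.9, -20.5, 158.5]
ee_rot: [-0.132, 0.991, -0.0, 0.0]
contact_force: [-0.1, -0.4, -2.1]
gripper_width: 48.8
grasp_force: 62.9
[571.9036455  -20.5437712  158.49687435]
wrist 2068 [571.60795928 -20.6581453 ]
wrist 798 [571.42915469 -19.6834164 ]
scene 132 [571.1658798  -20.71839984]
scene 167 [570.65655858 -19.82118962]
side 168 [571.65802238 -22.34888098]
side 221 [570.50846796 -22.02031924]
```

```bash
python3 -m creep '{"translation":[[-0.04,0.08,-0.8],[-0.04,0.08,-1.6],[-0.04,0.08,-2.2],[-0.04,0.08,-2.7],[-0.04,0.08,-3.2],[-0.04,0.08,-3.7],[-0.04,0.08,-4.2],[-0.04,0.08,-4.2]],"delta_rot":[[0,0,0],[0,0,0],[0,0,0],[0,0,0],[0,0,0],[0,0,0],[0,0,0],[0,0,0]],"hand":[4,4,4,4,4,4,4,4]}'
```

```text
clock: 18.62
position: [570.9, -20.0, 115.6]
ee_rot: [-0.131, 0.991, -0.0, -0.0]
contact_force: [0.1, -0.2, -1.3]
gripper_width: 49.0
grasp_force: 62.9
```

Engaged over the post without contact force. Continue.

```bash
python3 -m creep '{"translation":[[0,0,-1],[0,0,-2],[0,0,-3],[0,0,-4],[0,0,-5],[0,0,-6],[0,0,-7],[0,0,-7]],"delta_rot":[[0,0,0],[0,0,0],[0,0,0],[0,0,0],[0,0,0],[0,0,0],[0,0,0],[0,0,0]],"hand":[4,4,4,4,4,4,4,4]}'
python3 -m creep '{"translation":[[0,0,-0.5],[0,0,-1],[0,0,-1.3],[0,0,-1.5],[0,0,-1.5]],"delta_rot":[[0,0,0],[0,0,0],[0,0,0],[0,0,0],[0,0,0]],"hand":[4,4,4,4,4]}'
```

```text
clock: 19.62
position: [570.6, -20.0, 45.1]
ee_rot: [-0.131, 0.991, -0.0, -0.001]
contact_force: [-0.2, 0.1, -1.5]
gripper_width: 48.9
grasp_force: 62.9
clock: 20.25
position: [571.2, -19.9, 31.0]
ee_rot: [-0.132, 0.991, -0.0, -0.0]
contact_force: [0.9, 0.1, -1.1]
gripper_width: 49.1
grasp_force: 62.9
```

```bash
python3 -m creep '{"translation":[[0,0,-0.1],[0,0,-0.2],[0,0,-0.2]],"delta_rot":[[0,0,0],[0,0,0],[0,0,0]],"hand":[4,4,4]}'
python3 -m creep '{"translation":[[0,0,-0.1],[0,0,-0.2],[0,0,-0.2]],"delta_rot":[[0,0,0],[0,0,0],[0,0,0]],"hand":[4,4,4]}'
```

```text
clock: 20.62
position: [571.2, -19.9, 29.1]
ee_rot: [-0.131, 0.991, 0.0, -0.0]
contact_force: [0.2, 0.3, -2.0]
gripper_width: 48.7
grasp_force: 62.9
clock: 21.0
position: [571.2, -19.9, 27.1]
ee_rot: [-0.132, 0.991, -0.0, -0.0]
contact_force: [0.4, 0.3, -1.3]
gripper_width: 48.7
grasp_force: 63.1
```

```bash
python3 -m creep '{"translation":[[0,0,-0.1],[0,0,-0.1]],"delta_rot":[[0,0,0],[0,0,0]],"hand":[4,4]}'
python3 -m creep '{"translation":[[0,0,-0.1],[0,0,-0.1]],"delta_rot":[[0,0,0],[0,0,0]],"hand":[4,4]}'
python3 -m creep '{"translation":[[0,0,-0.05],[0,0,-0.05]],"delta_rot":[[0,0,0],[0,0,0]],"hand":[4,4]}'
```

```text
clock: 21.25
position: [571.5, -19.9, 27.0]
ee_rot: [-0.132, 0.991, -0.0, 0.0]
contact_force: [-2.2, 0.1, 3.9]
gripper_width: 48.9
grasp_force: 63.3
clock: 21.5
position: [571.6, -19.9, 26.9]
ee_rot: [-0.132, 0.991, -0.0, 0.0]
contact_force: [-2.9, 0.1, 10.6]
gripper_width: 49.2
grasp_force: 63.8
clock: 21.75
position: [571.6, -19.9, 26.9]
ee_rot: [-0.132, 0.991, -0.0, 0.001]
contact_force: [-4.7, 1.2, 12.8]
gripper_width: 49.0
grasp_force: 64.1
```

Standing on the plate (reaction force). Unload, open, retreat.

```bash
python3 -m creep '{"translation":[[-0.03,0,0.25],[-0.03,0,0.25],[-0.03,0,0.25],[-0.03,0,0.25],[-0.03,0,0.25],[-0.03,0,0.25]],"delta_rot":[[0,0,0],[0,0,0],[0,0,0],[0,0,0],[0,0,0],[0,0,0]],"hand":[4,6,8,8,8,8]}'
python3 -m creep '{"translation":[[0,0,2],[0,0,6],[0,0,11],[0,0,16],[0,0,18],[0,0,18]],"delta_rot":[[0,0,0],[0,0,0],[0,0,0],[0,0,0],[0,0,0],[0,0,0]],"hand":[8.5,8.5,8.5,8.5,8.5,8.5]}'
python3 - <<'E'
from h import *
print(read_state()['position'])
for n in('wrist','scene'):
    im,p=cloud(n); cv2.imwrite(f'pics/{n}9.png',cv2.resize(im[:,:,::-1],(800,600)))
    h=np.hypot(p[...,0]-571,p[...,1]+20)
    q=p[(h<28)&(p[...,2]>91)&(p[...,2]<107)]
    print(n,len(q),np.median(q[:,2]),cv2.minEnclosingCircle(q[:,:2].astype(np.float32)))
E
```

```text
clock: 22.5
position: [571.0, -19.9, 27.1]
ee_rot: [-0.131, 0.991, 0.0, -0.0]
contact_force: [-0.4, 0.0, 0.2]
gripper_width: 80.4
grasp_force: 0.0
clock: 23.25
position: [571.8, -19.7, 209.0]
ee_rot: [-0.132, 0.991, 0.0, 0.002]
contact_force: [-0.1, 0.5, 0.3]
gripper_width: 85.0
grasp_force: 0.0
[571.83612333 -19.69709068 208.95126001]
wrist 1294 98.01836506025393 ((570.73583984375, -20.182905197143555), 24.844837188720703)
scene 150 97.81316724728765 ((571.3081665039062, -20.951065063476562), 24.646812438964844)
```

Sleeve stands with its top at z 98.0, centred on the post. Now to the stop, pre-turned +60°.

```bash
python3 -m creep '{"translation":[[-1.4,-3.3,0],[-2.8,-6.6,0],[-4.2,-10,0],[-5.6,-13,0],[-7,-16.3,0],[-8.4,-19.5,0],[-9.8,-22.8,0],[-11,-25.95,0]],"delta_rot":[[0,0,8],[0,0,16],[0,0,24],[0,0,32],[0,0,40],[0,0,48],[0,0,56],[0,0,60]],"hand":[8.5,8.5,8.5,8.5,8.5,8.5,8.5,8.5]}'
python3 -m creep '{"translation":[[0,0,0],[0,0,0]],"delta_rot":[[0,0,0],[0,0,0]],"hand":[8.5,8.5]}'
python3 - <<'E'
from h import *
s=read_state();print(s['position'],s['joints'][5])
for n in('wrist','scene'):
    im,p=cloud(n); cv2.imwrite(f'pics/{n}10.png',cv2.resize(im[:,:,::-1],(800,600)))
    h=np.hypot(p[...,0]-461.5,p[...,1]+279.4)
    q=p[(h<32)&(p[...,2]>97)&(p[...,2]<104)]
    print(n,len(q),np.median(q[:,2]),cv2.minEnclosingCircle(q[:,:2].astype(np.float32)),np.median(q,0))
E
```

```text
clock: 24.35
position: [459.3, -280.1, 205.0]
ee_rot: [-0.611, 0.792, 0.002, -0.001]
contact_force: [1.0, -0.1, 0.2]
gripper_width: 85.1
grasp_force: 0.0
clock: 24.6
position: [460.4, -279.0, 205.7]
ee_rot: [-0.609, 0.793, 0.001, -0.001]
contact_force: [0.2, -0.2, -0.2]
gripper_width: 85.0
grasp_force: 0.0
[ 460.41899947 -279.02273428  205.73982189] -0.016748668729965856
wrist 2995 101.42518939771276 ((461.305908203125, -279.2979736328125), 26.788442611694336) [ 460.91220385 -280.9339936   101.4251894 ]
scene 294 101.14041450885207 ((461.9306945800781, -278.9873962402344), 26.9261474609375) [ 464.00327338 -280.66012951  101.14041451]
```

View pics/wrist10.png

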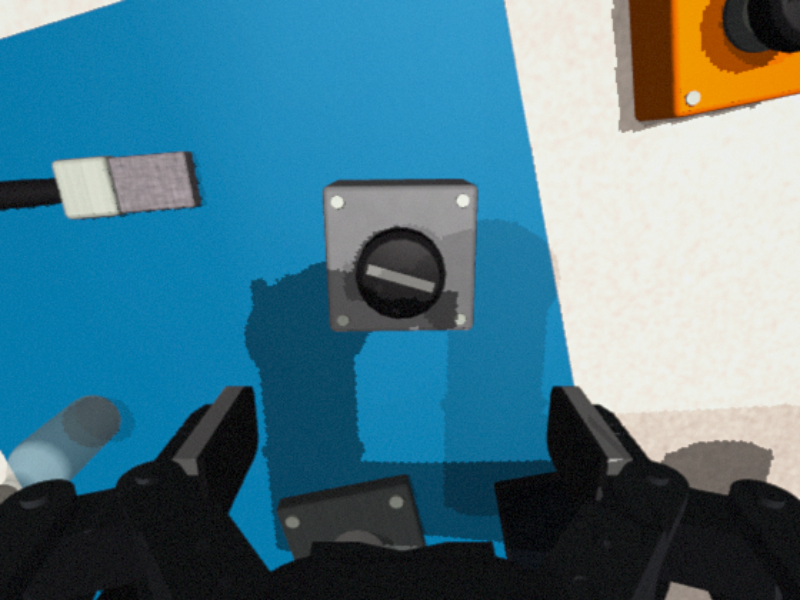

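Head at (400,272), white marker tilted ~15°, centred between the fingers. Descend: tips to z≈70.

```bash
python3 -m creep '{"translation":[[0.1,0,-4],[0.1,0,-8],[0.1,0,-12],[0.1,0,-15],[0.1,0,-16.8],[0.1,0,-17.6],[0.1,0,-17.6],[0.1,0,-17.6]],"delta_rot":[[0,0,0],[0,0,0],[0,0,0],[0,0,0],[0,0,0],[0,0,0],[0,0,0],[0,0,0]],"hand":[8.5,8.5,8.5,8.5,8.5,8.5,8.5,8.5]}'
python3 -m creep '{"translation":[[0,0,0],[0,0,0],[0,0,0],[0,0,0],[0,0,0]],"delta_rot":[[0,0,0],[0,0,0],[0,0,0],[0,0,0],[0,0,0]],"hand":[6.5,5.5,4.8,4.8,4.8]}'; python3 -c "
from h import *
s=read_state();print(s['joints'],s['wrist_torque'])"
```

```text
clock: 25.7
position: [462.8, -279.5, 32.1]
ee_rot: [-0.61, 0.793, -0.001, 0.001]
contact_force: [0.3, -0.1, 0.8]
gripper_width: 84.8
grasp_force: 0.0
clock: 26.32
position: [461.2, -279.3, 32.0]
ee_rot: [-0.609, 0.793, 0.0, -0.0]
contact_force: [-2.6, 1.5, 6.2]
gripper_width: 51.7
grasp_force: 61.3
[-2.43617386e-01  4.19270078e-01 -4.08548902e-01  1.37901008e-04
 -7.44056355e-01 -1.65154888e-02] [ 0.47395967  0.76180396 -0.04673356]
```

```bash
python3 -m creep '{"translation":[[0,0,0],[0,0,0],[0,0,0],[0,0,0],[0,0,0],[0,0,0],[0,0,0],[0,0,0]],"delta_rot":[[0,0,-9],[0,0,-19],[0,0,-29],[0,0,-39],[0,0,-49],[0,0,-59],[0,0,-69],[0,0,-78]],"hand":[4.8,4.8,4.8,4.8,4.8,4.8,4.8,4.8]}'; python3 -c "
from h import *
s=read_state();print(s['joints'][5],s['wrist_torque'])"
```

```text
clock: 27.32
position: [461.4, -279.6, 32.1]
ee_rot: [0.027, 1.0, -0.0, -0.0]
contact_force: [-2.4, 1.6, 5.9]
gripper_width: 51.6
grasp_force: 61.4
-1.3824628530169436 [0.26190433 0.76896441 0.14553811]
```

Turning freely; go on another 48° then release.

```bash
python3 -m creep '{"translation":[[0,0,0],[0,0,0],[0,0,0],[0,0,0],[0,0,0],[0,0,0]],"delta_rot":[[0,0,-9],[0,0,-19],[0,0,-29],[0,0,-39],[0,0,-48],[0,0,-48]],"hand":[4.8,4.8,4.8,4.8,4.8,4.8]}'; python3 -c "
from h import *
s=read_state();print(s['joints'][5],s['wrist_torque'])"
python3 -m creep '{"translation":[[0,0,0],[0,0,0],[0,0,0],[0,0,0],[0,0,5],[0,0,10],[0,0,15],[0,0,15]],"delta_rot":[[0,0,0],[0,0,0],[0,0,0],[0,0,0],[0,0,0],[0,0,0],[0,0,0],[0,0,0]],"hand":[6,8,8.5,8.5,8.5,8.5,8.5,8.5]}'
python3 - <<'E'
from h import *
for n in('wrist','scene'):
    im,p=cloud(n); cv2.imwrite(f'pics/{n}11.png',cv2.resize(im[:,:,::-1],(800,600)))
    h=np.hypot(p[...,0]-461.5,p[...,1]+279.4); q=p[(h<25)&(p[...,2]>94)&(p[...,2]<118)]
    print(n,len(q),np.median(q[:,2]))
    h=np.hypot(p[...,0]-571,p[...,1]+20); q=p[(h<28)&(p[...,2]>91)&(p[...,2]<107)]
    print('sleeve',len(q),np.median(q[:,2]) if len(q) else '')
print(read_state()['contact_force'])
E
```

```text
clock: 28.08
position: [461.3, -279.9, 32.8]
ee_rot: [0.43, 0.903, -0.001, -0.0]
contact_force: [-4.0, -0.4, 9.5]
gripper_width: 52.2
grasp_force: 61.9
-2.216522849606439 [ 0.14604501  1.19975697 -0.10563173]
clock: 29.08
position: [464.7, -280.5, 185.9]
ee_rot: [0.429, 0.903, 0.0, 0.005]
contact_force: [0.7, -0.1, -0.5]
gripper_width: 84.9
grasp_force: 0.0
wrist 3252 109.90947535724142
sleeve 0 
scene 298 110.02667286642634
sleeve 147 98.09404388169264
[-0.74681578 -0.83830379  0.09934398]
```

```bash
python3 -c "
from bench import *
print(job_done())"
```

```text
the job is handed in; nothing more can be done
None
```

I handed the job in at about 29 s of the 72 s allowed. The stop was locked, the taller sleeve was lowered until it stood on the base plate around the post (its top measured at 98 mm), and the mushroom was then turned clockwise until it sprang back up (top at 110 mm), with the gripper clear; the verdict was not shown.

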